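# Set up the bounce board and switch on the specimen lamp

### The job

Take the white reflector board out of the storage stand and lean it against the low wall of the brown wooden bay, standing on its orange foot end with the foot against the blue stop strip so that it cannot slide out, and let go. Then flip the lamp's toggle over to its on side (the green dot). Leave the dark board in its slot, do not let the white board fall over, and do not disturb the things on the bench.

Things in the scene. Friction and masses are not known exactly. Their poses are not given: they have to be found in the camera images.
- white_board_center (a point): Centre of the loose white board (plastic, 260 mm long, 90 mm wide, 12 mm thick, 0.15 to 0.3 kg). x runs through the thickness, y across the width, z along the length from the orange foot end (130 mm below) to the green-edged top end (130 mm above). It starts upright, foot down, its lowest 50 mm in one of the stand's slots. Both faces are alike.
- white_board_foot (a point): Middle of the white board's foot end face (the end with a 12 mm orange band).
- white_board_top (a point): Middle of the white board's top end face (the end with a 10 mm green band).
- white_board: The whole white board: origin at the middle of its foot end face, axes as for its centre.
- dark_board_center (a point): Centre of a black board of the same sizes, end bands and axes as the white one, upright in the stand's other slot, 80 mm away from the white one. It stays there.
- stand: Fixed wooden storage stand, 160 x 120 mm, 60 mm high, origin at the centre of its underside. Two slots lie at x = -40 mm and x = +40 mm in its frame, each 16 mm wide (x), 98 mm long (y) and 50 mm deep (slot floor 10 mm above the bench). Which board is in which slot varies.
- bay: Fixed brown wood bay, 260 mm long (its y), origin at centre of underside. Base plate top 6 mm above bench. Blue stop strip in front: inner face at x = -35 mm, top 22 mm above bench. Low wall behind: face at x = +40 mm, 18 mm thick, top edge 156 mm above bench. With its foot against the strip a board leans to +x on the wall's top edge, about 0.4 rad from upright, its top 100 mm free above the wall.
- switch_box: Fixed grey lamp switch box, 110 x 75 mm, 36 mm high, origin at the centre of its underside. A red dot (off) lies at x = -40 mm on its top and a green dot (on) at x = +40 mm. The toggle pivots about the box's y axis at the middle of its top face.
- toggle_tip (a point): Centre of the 13 mm yellow ball tip of the steel bat toggle, 42 mm from the pivot (9 mm thick bat).
- toggle (a joint): Angle of the toggle: 0 leaning 0.4 rad to the box's -x (off), 0.8 leaning 0.4 rad to its +x (on). It is unstable in the middle (0.4): pushed past it, it snaps over; about 0.5 N at the tip moves it.
- petri_dish: Loose shut clear petri dish, 90 mm across, 16 mm high, origin at the centre of its underside. Bystander.
- slide_box: Loose blue slide box, 85 x 100 mm, 32 mm high, origin at the centre of its underside. Bystander.
Not all that is in view belongs to the job. Leave any pink or purple look-alike of the switch_box alone.

How it is judged:
By the outcome, as a careful person would: the job done as asked, in the order asked, and still so for the second after the job is handed in, with the robot touching nothing.
It also fails if it takes over 58 s, if anything falls off the work surface, if the arm or the gripper's body presses on something with over 40 N, if the wrist force passes 120 N, or if a joint passes its speed limit or range.

### The arm

A 7-joint arm with a two-finger parallel gripper is mounted at the origin on the work surface. World frame = base frame: x ahead of the robot, y to its left, z up, the work surface at z = 0. Lengths are in m, angles in rad, forces in N, time in s.
With the tool pointing down it reaches from about 0.425 to 0.875 m from the base axis. Payload 4.7 kg.
Tool frame: the origin (TCP) lies midway between the tips of the shut fingers; the grasp point (between the pads) lies 19 mm behind it; z points along the fingers, y is the direction in which the jaws open and shut (so a half turn about z gives the same grasp; the last joint's range is limited). The gripper opens to 87 mm and grips with 3 to 60 N. Pads are 19 mm wide; open, the fingers measure 117 mm over their backs; the gripper's body (75 mm by 190 mm) begins 51 mm behind the grasp point.
Start: joints at [-1.329, 0.321, -0.07, 1.45, 0.023, 1.371, -0.057], TCP at [0.147, 0.633, 0.194] pointing down, gripper open.
Joint ranges: [-2.86, 2.86], [-0.3, 2.09], [-1.38, 1.24], [0.06, 2.45], [-1.56, 4.7], [0.09, 2.05], [-2.69, 2.69]. Speed limits (rad/s): [2.57, 2.57, 3.14, 3.14, 3.14, 3.14, 3.14].

### API

Orientations are given as a rotation vector (axis times angle).
In Python, from bench import get_state, eyes, job gives the robot as it stands. The module is installed in compiled form; this text tells all that it offers.
- The arm moves only by the shell command python3 -m jog 'ROWS' [FORCE]. ROWS is JSON, a list that holds one entry, the list of rows, each a list of 5 numbers: the opening, from 0 (shut) to 1 (fully open), then the shift along the tool's x, y, z in units of 40 mm (1.0 is 40 mm), then the turn about the tool's z in units of 5 degrees (1.0 is 5 degrees). In form: [[[jaw, dx, dy, dz, turn], ...]]. A call has 1 to 10 rows; each row shifts and turns the commanded pose from where the row before left it, along the tool's axes as they then stand; what a row does not reach is not made up. A row lasts 1/8 s, in which the tool goes at most 62.5 mm and 10.7 degrees, less where a joint would pass 70% of its speed; a pose out of reach is approached as far as the arm can. A call is refused whole if a number of a shift passes 1 or a number of a turn 1, either way. A call with a gripper value outside its range is refused whole. The fingers move at their own pace and stop on an object; FORCE is the grip in N (left out, the last holds). Time passes only in rows, so rows that do not move let the fingers close. It gives the time, the measured TCP pose, the force and the opening at its end, in the units of the state.
- get_state(): the state, without advancing time (a new reading comes with each control period).
- eyes.get_image(name): name is "scene" or "side" or "wrist"; returns (picture, depth): 480x640x3 uint8, red, green, blue; 480x640 float32, m along the optical axis (not along the pixel's ray), 0 where there is no reading.
- eyes.camera_params(name): a dict with "camera_matrix" (3x3 intrinsics, pixels), "k1" (the pictures are not rectified: a ray, as slopes to the right and down, at radius r is drawn at 1 + k1 r^2 times it, then the intrinsics apply), "pose" (4x4, takes a point from camera to world coordinates); the wrist camera has in their place "mount" (4x4, takes a point from camera to tool coordinates, whose origin is the TCP and whose axes are the flange's). Camera axes: x right, y down, z forward; pixel columns grow to the right and rows downward; lengths in m; the calibration is good to about 2 mm. A picture is of the moment at which its call begins: read the wrist's pose just before it. camera_params takes no time and is no camera call.
- job.close_job(): hands the job in, once; it reports no verdict.
The state is a dict: "time": time; "joint_positions": joint angles; "qd": joint speeds; "joint_torque": joint torques, N m; "position": TCP position; "tool_rot": TCP orientation; "ft_force": force on the tool from outside, world axes, zero at the start; "torque": the same for the moment, N m; "grip_width": opening from 0.0 (shut) to 1.0 (fully open).
Only numpy, scipy, OpenCV 4.12 (cv2) and the standard library are available. Lean on these libraries where they do the work, as an engineer would, in place of code of your own. Each camera call takes 0.05 s, during which the arm holds its last target. There are 200 camera calls.

## Working session

There is one attempt and no reset: what is moved stays moved. The work goes in short steps, Python scripts to look and compute and a shell command to move; the robot and the scene stay as the last step left them, time stands still between calls to the robot, and variables do not carry over. Pictures are saved under pics/ and viewed, about 8 in all and at most 12, crops included, and the job is handed in when it is done.

```bash
mkdir -p pics; cat > h.py <<'E'
import numpy as np, cv2
from bench import get_state, eyes, job
from scipy.spatial.transform import Rotation as R
def pose(name,st=None):
    p=eyes.camera_params(name)
    if 'pose' in p: return p,np.array(p['pose'])
    T=np.eye(4);T[:3,:3]=R.from_rotvec(st['tool_rot']).as_matrix();T[:3,3]=st['position']
    return p,T@np.array(p['mount'])
def grab(name,fn=None):
    st=get_state();im,d=eyes.get_image(name);p,T=pose(name,st)
    np.savez(f'{name}.npz',im=im,d=d,K=p['camera_matrix'],k1=p['k1'],T=T)
    if fn: cv2.imwrite('pics/'+fn,im[:,:,::-1])
    return im,d
def load(name): return np.load(f'{name}.npz')
def ray(c,uv):
    uv=np.array(uv,float).reshape(-1,1,2)
    n=cv2.undistortPoints(uv,c['K'],np.array([float(c['k1']),0,0,0]))[:,0]
    d=np.c_[n,np.ones(len(n))]@c['T'][:3,:3].T
    return c['T'][:3,3],d
def onz(c,uv,z):
    o,d=ray(c,uv); return o+d*((z-o[2])/d[:,2])[:,None]
def bydepth(c,uv):
    o,d=ray(c,uv); u=np.array(uv,int).reshape(-1,2)
    return o+d*c['d'][u[:,1],u[:,0]][:,None]
E
python3 - <<'E'
from h import *
for n in('scene','side','wrist'):
    grab(n,n+'0.png');c=load(n);print(n,c['T'].round(3).tolist(),c['K'].round(1).tolist(),c['k1'])
s=get_state();print(s['position'],s['tool_rot'],s['time'],s['grip_width'])
print(R.from_rotvec(s['tool_rot']).as_matrix().round(3))
E
```

```text
scene [[-0.46, 0.729, -0.507, 1.098], [0.888, 0.37, -0.274, 0.266], [-0.012, -0.576, -0.817, 1.018], [0.0, 0.0, 0.0, 1.0]] [[491.6, 0.0, 323.0], [0.0, 491.6, 238.0], [0.0, 0.0, 1.0]] -0.12200762225375249
side [[-0.993, -0.084, 0.079, 0.525], [-0.114, 0.618, -0.778, 0.822], [0.017, -0.782, -0.623, 0.813], [0.0, 0.0, 0.0, 1.0]] [[517.9, 0.0, 320.9], [0.0, 517.9, 239.7], [0.0, 0.0, 1.0]] -0.1349773360286859
wrist [[0.226, 0.942, 0.247, 0.079], [0.974, -0.218, -0.059, 0.648], [-0.002, 0.254, -0.967, 0.385], [0.0, 0.0, 0.0, 1.0]] [[389.5, 0.0, 320.2], [0.0, 389.5, 239.1], [0.0, 0.0, 1.0]] -0.06977786142120763
[0.14675448 0.63276115 0.19351595] [-3.57007867e-01 -3.12117979e+00  2.28374915e-03] 0.15 1.0006343978996444
[[-0.974  0.226 -0.   ]
 [ 0.226  0.974 -0.001]
 [-0.    -0.001 -1.   ]]
```

View pics/scene0.png

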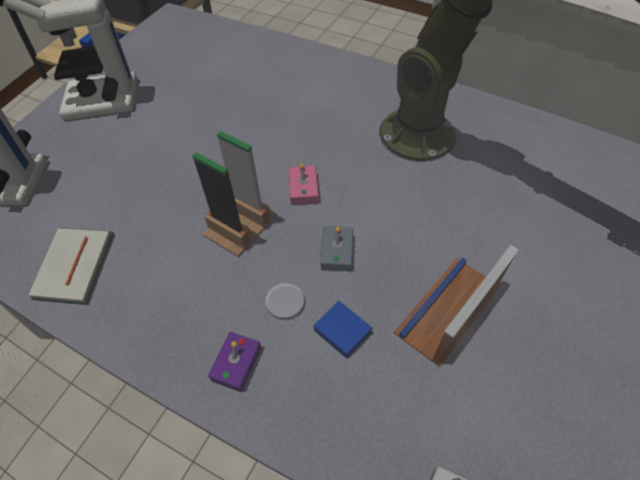

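View pics/side0.png

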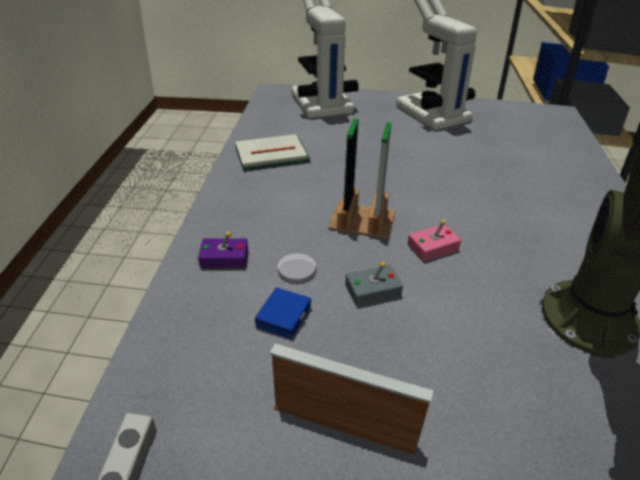

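Candidates for the white board: the grey-white board at scene (240,172), versus the black one at (220,193). The bay wall's pale edge at (482,290) could also be confused with it. The real switch box is grey at (338,247), with pink (303,184) and purple (235,360) look-alikes. A close crop comes next.

```bash
python3 - <<'E'
from h import *
a=load('scene')['im'];b=load('side')['im']
f=lambda im,x,y,w,h,W,H:cv2.resize(im[y:y+h,x:x+w],(W,H),interpolation=cv2.INTER_CUBIC)
top=np.hstack([f(a,180,120,130,98,400,300),f(b,320,110,130,98,400,300).copy()])
bot=np.hstack([f(a,390,235,140,131,400,300)[:, :],f(a,290,155,130,98+32,400,300)])
bot=np.hstack([f(a,390,240,160,120,400,300),f(a,290,220,80,60,400,300)])
cv2.imwrite('pics/crop1.png',np.vstack([top,bot])[:,:,::-1])
for n in('scene','side'):
    c=load(n);h=cv2.cvtColor(c['im'],cv2.COLOR_RGB2HSV)
    masks={'green':((45,110,40),(80,255,255)),'yellow':((18,90,90),(32,255,255)),'red':((0,150,110),(6,255,255)),'blue':((105,130,40),(125,255,255))}
    for k,(lo,hi) in masks.items():
        m=cv2.inRange(h,lo,hi);N,_,s,ce=cv2.connectedComponentsWithStats(m)
        for i in range(1,N):
            if s[i,4]>=6: print(n,k,s[i].tolist(),ce[i].round(1).tolist(),bydepth(c,[ce[i]]).round(3)[0].tolist())
E
```

```text
scene green [218, 132, 32, 17, 137] [233.8, 140.4] [0.49, -0.28, 0.27]
scene green [194, 154, 33, 18, 151] [209.8, 162.6] [0.57, -0.288, 0.272]
scene green [335, 256, 3, 4, 10] [336.0, 257.8] [0.527, -0.009, 0.037]
scene green [224, 373, 5, 5, 20] [225.8, 374.8] [0.889, -0.083, 0.037]
scene yellow [114, 22, 20, 9, 91] [122.4, 25.9] [-0.322, -1.557, -0.205]
scene yellow [37, 27, 51, 38, 513] [59.6, 47.3] [-0.427, -2.343, -0.583]
scene yellow [300, 164, 4, 4, 13] [301.6, 165.4] [0.334, -0.206, 0.079]
scene yellow [335, 227, 5, 5, 20] [337.1, 229.0] [0.476, -0.032, 0.077]
scene yellow [232, 342, 5, 5, 21] [233.8, 343.9] [0.835, -0.089, 0.081]
scene red [240, 340, 4, 3, 11] [241.6, 341.1] [0.81, -0.094, 0.038]
scene blue [80, 34, 12, 13, 99] [86.1, 40.6] [-0.377, -1.971, -0.418]
scene blue [119, 34, 4, 4, 10] [120.0, 35.3] [-0.487, -1.815, -0.415]
scene blue [0, 123, 15, 26, 76] [5.3, 134.4] [0.671, -0.906, 0.198]
scene blue [434, 259, 32, 35, 162] [451.2, 274.8] [0.44, 0.252, 0.025]
scene blue [315, 302, 56, 52, 1568] [342.4, 327.1] [0.678, 0.082, 0.031]
scene blue [401, 322, 10, 14, 47
[... 540 characters left out ...]
yellow [605, 142, 5, 3, 6] [607.0, 143.2] [-0.566, -1.359, -0.226]
side yellow [441, 220, 4, 4, 15] [442.4, 221.4] [0.335, -0.207, 0.077]
side yellow [226, 231, 5, 5, 19] [227.8, 233.4] [0.833, -0.087, 0.08]
side yellow [380, 262, 6, 5, 24] [382.3, 264.0] [0.477, -0.029, 0.079]
side red [389, 274, 5, 3, 13] [390.7, 275.0] [0.455, -0.042, 0.037]
side blue [535, 43, 35, 57, 1004] [552.5, 66.4] [-0.36, -1.772, -0.031]
side blue [330, 45, 7, 53, 270] [332.9, 70.2] [0.671, -0.903, 0.178]
side blue [456, 54, 12, 53, 181] [461.7, 80.1] [0.233, -0.89, 0.179]
side blue [574, 60, 34, 23, 608] [590.4, 71.3] [-0.556, -1.764, -0.032]
side blue [256, 288, 54, 50, 1779] [282.3, 312.5] [0.675, 0.097, 0.032]
```

View pics/crop1.png

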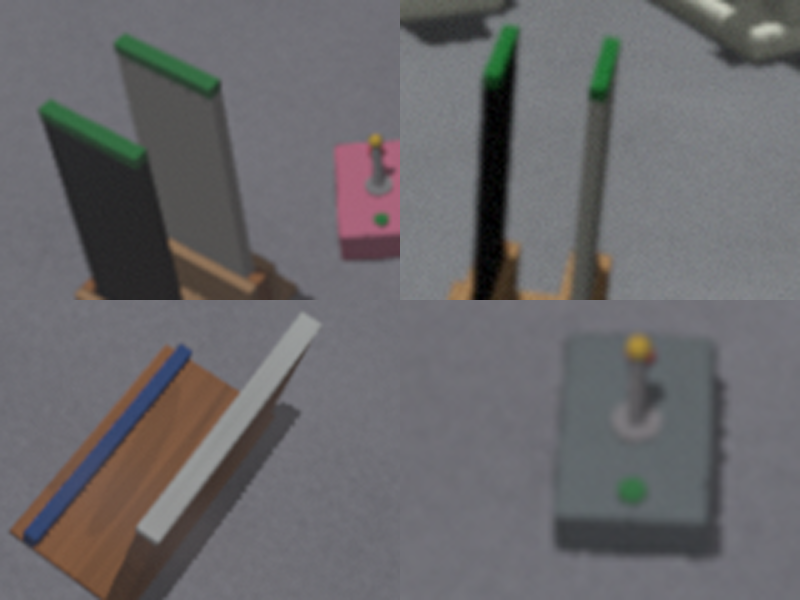

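The crop confirms that the white board is the one at x≈0.49 and the dark board the one at x≈0.57. The bay wall is on the +y side, the strip on the −y side. The grey switch has its red dot on the robot side and its green dot at scene (336,258). Next I'll compute the poses.

```bash
python3 - <<'E'
from h import *
def comp(n,lo,hi,box,z,erase=None):
    c=load(n);h=cv2.cvtColor(c['im'],cv2.COLOR_RGB2HSV);m=cv2.inRange(h,lo,hi)
    k=np.zeros_like(m);x,y,w,hh=box;k[y:y+hh,x:x+w]=255;m&=k
    v,u=np.nonzero(m);P=bydepth(c,np.c_[u,v]);P=P[abs(P[:,2]-z)<.006][:,:2]
    r=cv2.minAreaRect(P.astype(np.float32)*1000);b=cv2.boxPoints(r)
    e=sorted([(b[1]-b[0]),(b[2]-b[1])],key=np.linalg.norm)[1];a=np.degrees(np.arctan2(e[1],e[0]))%180
    print(n,len(P),'centre',np.round(r[0],1),'size',np.round(r[1],1),'long axis deg',round(a,1))
G=((45,100,30),(80,255,255));B=((105,130,40),(125,255,255))
comp('scene',*G,(212,128,45,24),.27);comp('side',*G,(378,118,18,28),.27)
comp('scene',*G,(190,150,42,26),.27);comp('side',*G,(343,114,18,28),.27)
comp('scene',*B,(395,255,75,85),.022)
W=((0,0,120),(180,50,255))
comp('scene',*W,(435,240,90,105),.156);comp('side',*W,(265,340,170,65),.156)
# grey box top
comp('scene',(75,15,50),(110,90,200),(315,222,45,40),.036);comp('side',(75,15,50),(110,90,200),(340,260,70,45),.036)
E
```

```text
scene 168 centre [ 489.8 -281.8] size [89.9 14.5] long axis deg 81.6
side 99 centre [ 489.6 -277.2] size [85.6 12.3] long axis deg 83.5
scene 171 centre [ 568.1 -291. ] size [89.  12.2] long axis deg 82.2
side 98 centre [ 569.  -287.3] size [90.4 11.7] long axis deg 83.6
scene 209 centre [505.9 234.9] size [ 10.2 253.6] long axis deg 166.2
scene 1089 centre [525.4 322.5] size [ 21.5 263.6] long axis deg 166.2
side 1820 centre [528.  322.3] size [ 23.1 262.3] long axis deg 166.4
scene 877 centre [487.9 -26.3] size [105.6  74.4] long axis deg 25.4
side 988 centre [492.1 -24.4] size [112.   79.4] long axis deg 24.4
```

```bash
python3 -m jog '[[[1,0,0,-1,0],[1,0,0,-1,0],[1,0,0,-1,0],[1,0,0,-1,0],[1,-1,0,-0.5,1],[1,-1,0,0,1],[1,-1,-0.4,0,1],[1,-1,-0.4,0,1],[1,-1,-0.4,0,1],[1,-1,-0.4,0,1]]]' 15
```

```text
time: 1.4
position: [0.3295, 0.4746, 0.3738]
tool_rot: [1.158, 2.921, -0.001]
ft_force: [-0.4, -1.3, -0.4]
grip_width: 0.993
```

```bash
cat >> h.py <<'E'
def go(*targets,st=None):
    s=get_state();p=np.array(s['position']);M=R.from_rotvec(s['tool_rot']).as_matrix()
    yaw=np.degrees(np.arctan2(M[1,1],M[0,1]));print('t',round(s['time'],2),'pos',p.round(4),'yaw',round(yaw,1),'tilt',M[:,2].round(3),'ft',np.round(s['ft_force'],1),'grip',round(s['grip_width'],3))
    for t in targets:
        d=(np.array(t[:3])-p)@M/.04
        dy=-(t[3]-yaw)/5 if len(t)>3 else 0
        print(' to',np.round(t,4),'units',d.round(2),'turn',round(dy,2)); p=np.array(t[:3])
E
python3 -c "
from h import *
go((.5,.1,.4),(.4897,-.2795,.4,-7))"
```

```text
t 1.4 pos [0.3295 0.4746 0.3738] yaw 46.8 tilt [-0.    -0.001 -1.   ] ft [-0.4 -1.3 -0.4] grip 0.993
 to [0.5 0.1 0.4] units [-9.52 -3.9  -0.65] turn 0
 to [ 0.4897 -0.2795  0.4    -7.    ] units [-6.31 -7.09  0.01] turn 10.75
```

```bash
python3 -m jog '[[[0.6,-1,-0.4,-0.1,0],[0.6,-1,-0.4,-0.1,0],[0.6,-1,-0.4,-0.1,0],[0.6,-1,-0.4,-0.1,0],[0.6,-1,-0.4,-0.1,0],[0.6,-1,-0.4,-0.1,0],[0.6,-1,-0.4,0,0],[0.6,-1,-0.4,0,0],[0.6,-1,-0.4,0,0],[0.6,-0.5,-0.3,0,0]]]'
python3 -m jog '[[[0.6,-0.9,-1,0,0],[0.6,-0.9,-1,0,0],[0.6,-0.9,-1,0,0],[0.6,-0.9,-1,0,0],[0.6,-0.9,-1,0,0],[0.6,-0.9,-1,0,0],[0.6,-0.9,-1,0,0],[0.6,0,0,0,1],[0.6,0,0,0,1],[0.6,0,0,0,1]]]'
python3 -m jog '[[[0.6,0,0,0,1],[0.6,0,0,0,1],[0.6,0,0,0,1],[0.6,0,0,0,1],[0.6,0,0,0,1],[0.6,0,0,0,1],[0.6,0,0,0,1],[0.6,0,0,0,0.75],[0.6,0,0,0,0]]]'
python3 - <<'E'
from h import *
go((.4897,-.2795,.3,-7))
grab('wrist','w1.png')
E
```

```text
time: 2.65
position: [0.5004, 0.0997, 0.3982]
tool_rot: [1.158, 2.92, -0.001]
ft_force: [0.3, 1.2, 0.1]
grip_width: 0.598
time: 3.9
position: [0.4926, -0.2742, 0.398]
tool_rot: [-1.529, -2.744, 0.0]
ft_force: [-0.4, -1.1, 0.7]
grip_width: 0.604
time: 5.03
position: [0.4927, -0.2739, 0.3981]
tool_rot: [-2.348, -2.086, 0.0]
ft_force: [0.2, 0.6, -0.4]
grip_width: 0.597
t 5.03 pos [ 0.4927 -0.2739  0.3981] yaw -6.8 tilt [-0.  0. -1.] ft [ 0.2  0.6 -0.4] grip 0.597
 to [ 0.4897 -0.2795  0.3    -7.    ] units [-0.15 -0.06  2.45] turn 0.05
```

View pics/w1.png

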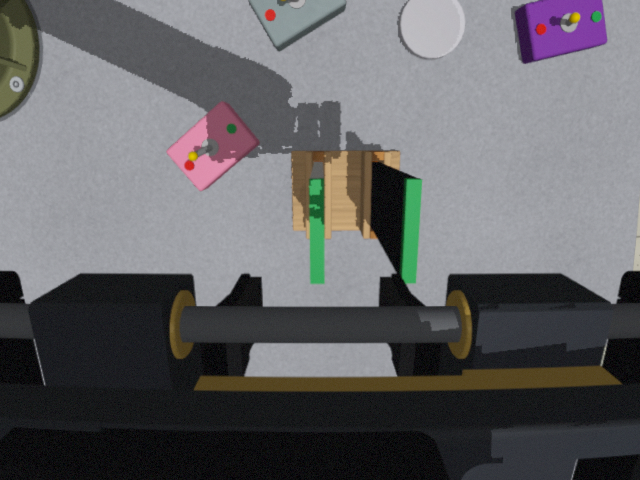

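The wrist view shows the white board's green top at columns 309–325, rows 178–283, between the fingers. The dark board is at the right (411,230).

```bash
python3 - <<'E'
from h import *
c=load('wrist');h=cv2.cvtColor(c['im'],cv2.COLOR_RGB2HSV)
m=cv2.inRange(h,(45,80,30),(80,255,255));m[:,:305]=0;m[:,328:]=0;m[:170]=0
v,u=np.nonzero(m);P=onz(c,np.c_[u,v],.27)
r=cv2.minAreaRect(P[:,:2].astype(np.float32)*1000);print(len(P),r,P[:,:2].mean(0),np.median(bydepth(c,np.c_[u,v])[:,2]))
b=cv2.boxPoints(r);e=max([b[1]-b[0],b[2]-b[1]],key=np.linalg.norm);print(np.degrees(np.arctan2(e[1],e[0])))
x,y=np.array(r[0])/1000;go((x,y,.3,-7),(x,y,.217,-7))
E
```

```text
1524 ((487.8146057128906, -282.716552734375), (91.22917938232422, 12.27132511138916), 83.72992706298828) [ 0.48788523 -0.28137987] 0.27123927340615783
83.72991
t 5.08 pos [ 0.4927 -0.274   0.3982] yaw -6.7 tilt [-0.  0. -1.] ft [ 0.1  0.4 -0. ] grip 0.605
 to [ 0.4878 -0.2827  0.3    -7.    ] units [-0.23 -0.1   2.45] turn 0.05
 to [ 0.4878 -0.2827  0.217  -7.    ] units [-0.    0.    2.07] turn 0.05
```

```bash
python3 -m jog '[[[0.6,-0.2,-0.1,0.9,0],[0.6,0,0,0.9,0],[0.6,0,0,0.9,0],[0.6,0,0,0.9,0],[0.6,0,0,0.9,0],[0.2,0,0,0,0],[0,0,0,0,0],[0,0,0,0,0],[0,0,0,0,0],[0,0,0,0,0]]]' 25
python3 -m jog '[[[0,0,0,-0.25,0],[0,0,0,-0.5,0],[0,0,0,-0.5,0],[0,0,0,-0.75,0],[0,0,0,-0.75,0],[0,0,0,-0.75,0],[0,0,0,0,0]]]'
python3 -c "
from h import *
a=(.488,-.282,.363)
b=np.array([.515,.2745]);ex=np.array([.237,.972]);q=b-.022*ex
go((*q,.38,76.3))"
```

```text
time: 6.32
position: [0.4882, -0.2817, 0.219]
tool_rot: [2.348, 2.085, 0.001]
ft_force: [-0.1, -0.0, 1.2]
grip_width: 0.14
time: 7.2
position: [0.4886, -0.2824, 0.3605]
tool_rot: [2.347, 2.083, 0.002]
ft_force: [-0.1, -0.2, -2.1]
grip_width: 0.135
t 7.2 pos [ 0.4886 -0.2824  0.3605] yaw -6.8 tilt [ 0.003 -0.002 -1.   ] ft [-0.1 -0.2 -2.1] grip 0.135
 to [ 0.5098  0.2531  0.38   76.3   ] units [13.35 -1.06 -0.51] turn -16.62
```

```bash
python3 -m jog '[[[0,0.5,0,-0.5,0],[0,0.8,0,-0.2,0],[0,1,0,0,0],[0,1,0,0,0],[0,1,0,0,0],[0,1,0,0,0],[0,1,0,0,0],[0,1,0,0,0],[0,1,0,0,0],[0,1,0,0,0]]]'
python3 -m jog '[[[0,1,-0.3,0,0],[0,0.8,-0.3,0,0],[0,0.5,-0.3,0,0],[0,0,0,0,-1],[0,0,0,0,-1],[0,0,0,0,-1],[0,0,0,0,-1],[0,0,0,0,-1],[0,0,0,0,-1],[0,0,0,0,-1]]]'
python3 -m jog '[[[0,0,0,0,-1],[0,0,0,0,-1],[0,0,0,0,-1],[0,0,0,0,-1],[0,0,0,0,-1],[0,0,0,0,-1],[0,0,0,0,-1],[0,0,0,0,-1],[0,0,0,0,-1],[0,0,0,0,-0.6]]]'
python3 - <<'E'
from h import *
b=np.array([.515,.2745]);ex=np.array([.237,.972]);q=b-.022*ex
go((*q,.23,76.3))
grab('scene','s1.png');grab('side','d1.png');grab('wrist')
a=load('scene')['im'][200:380,380:560];b=load('side')['im'][230:470,240:480]
cv2.imwrite('pics/c2.png',np.hstack([cv2.resize(a,(400,400)),cv2.resize(b,(400,400))])[:,:,::-1])
E
```

```text
time: 8.45
position: [0.5314, 0.0891, 0.385]
tool_rot: [-2.349, -2.085, 0.003]
ft_force: [0.5, 0.3, -1.7]
grip_width: 0.135
time: 9.7
position: [0.5065, 0.1833, 0.3849]
tool_rot: [-1.609, -2.697, 0.003]
ft_force: [0.4, 0.5, -1.8]
grip_width: 0.137
time: 10.95
position: [0.5065, 0.1833, 0.3849]
tool_rot: [-0.374, -3.117, 0.002]
ft_force: [0.0, 0.6, -2.7]
grip_width: 0.138
t 10.95 pos [0.5065 0.1833 0.3849] yaw 76.3 tilt [-0.002 -0.001 -1.   ] ft [ 0.   0.6 -2.7] grip 0.138
 to [ 0.5098  0.2531  0.23   76.3   ] units [0.33 1.72 3.87] turn 0.0
```

View pics/c2.png

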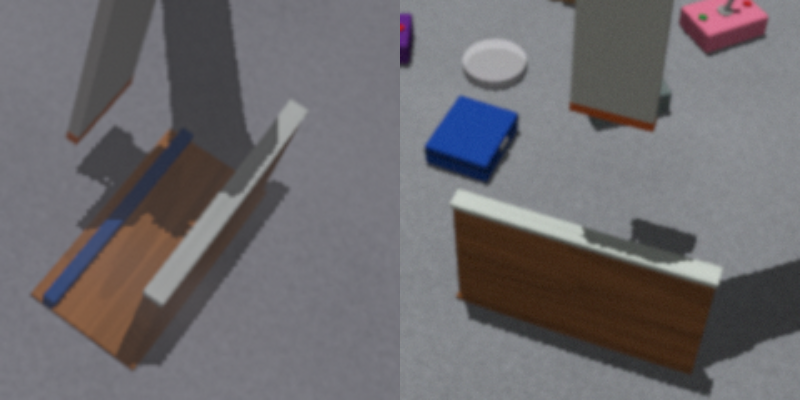

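```bash
python3 -m jog '[[[0,0.15,0.6,0,0],[0,0.15,0.7,0,0],[0,0,0.4,0,0],[0,0,0,0,0],[0,0,0,0.6,0],[0,0,0,0.8,0],[0,0,0,0.8,0],[0,0,0,0.8,0],[0,0,0,0.6,0],[0,0,0,0,0]]]'
python3 - <<'E'
from h import *
b=np.array([.515,.2745]);ex=np.array([.237,.972]);q=b-.025*ex
go((*q,.216,76.3))
grab('scene');grab('side')
a=load('scene')['im'][200:380,380:560];b=load('side')['im'][230:470,240:480]
cv2.imwrite('pics/c3.png',np.hstack([cv2.resize(a,(400,400)),cv2.resize(b,(400,400))])[:,:,::-1])
E
```

```text
time: 12.35
position: [0.5107, 0.2507, 0.2406]
tool_rot: [-0.379, -3.116, 0.005]
ft_force: [0.4, -0.1, -0.8]
grip_width: 0.132
t 12.35 pos [0.5107 0.2507 0.2406] yaw 76.1 tilt [-0.003 -0.003 -1.   ] ft [ 0.4 -0.1 -0.8] grip 0.132
 to [ 0.5091  0.2502  0.216  76.3   ] units [ 0.03 -0.02  0.62] turn -0.04
```

View pics/c3.png

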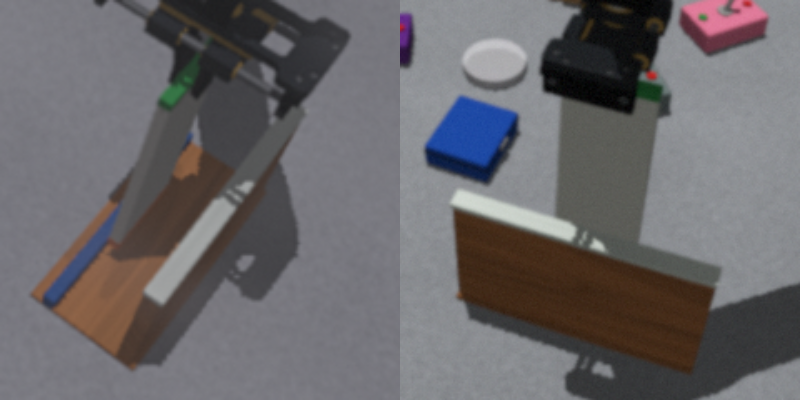

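```bash
python3 -m jog '[[[0,0,0,0.25,0],[0,0,0,0.2,0],[0,0,0,0.1,0],[0,0,0,0,0],[0,0,0,0,0]]]'; python3 -m jog '[[[0,0,0,0.05,0],[0,0,0,0.04,0],[0,0,0,0,0]]]'
```

```text
time: 13.08
position: [0.5118, 0.2525, 0.2206]
tool_rot: [0.377, 3.118, 0.0]
ft_force: [-0.1, 0.1, -2.2]
grip_width: 0.138
time: 13.45
position: [0.5115, 0.2524, 0.2166]
tool_rot: [-0.377, -3.119, 0.0]
ft_force: [0.1, -0.2, -2.6]
grip_width: 0.135
```

```bash
python3 -m jog '[[[0,0,-0.1,0.03,0],[0,0,0,0.03,0],[0,0,0,0,0],[0,0,0,0,0]]]';  python3 -m jog '[[[0,0,0,0.04,0],[0,0,0,0,0],[0,0,0,0,0]]]'; python3 -m jog '[[[0,0,0,0.03,0],[0,0,0,0,0],[0,0,0,0,0]]]'
```

```text
time: 13.95
position: [0.5109, 0.2484, 0.215]
tool_rot: [0.378, 3.118, 0.001]
ft_force: [1.1, -0.6, 3.1]
grip_width: 0.135
time: 14.32
position: [0.5114, 0.2489, 0.2149]
tool_rot: [0.377, 3.117, 0.003]
ft_force: [-2.0, -1.4, 9.9]
grip_width: 0.139
time: 14.7
position: [0.5117, 0.2493, 0.2149]
tool_rot: [0.377, 3.116, 0.005]
ft_force: [-3.4, -0.2, 14.2]
grip_width: 0.134
```

```bash
python3 -m jog '[[[0,0,0,-0.08,0],[0.25,0,0.1,0,0],[0.35,0,0.12,0,0],[0.45,0,0.12,0,0],[0.55,0,0.12,0,0],[0.65,0,0.12,0,0],[0.75,0,0.12,0,0],[0.85,0,0.12,0,0],[0.95,0,0.12,0,0],[1,0,0.05,0,0]]]' 10
python3 - <<'E'
from h import *
go()
p=np.array(get_state()['position'][:2]);print('bay x',(p-[.515,.2745])@[.237,.972])
grab('scene');grab('side')
a=load('scene')['im'][200:380,380:560];b=load('side')['im'][230:470,240:480]
cv2.imwrite('pics/c4.png',np.hstack([cv2.resize(a,(400,400)),cv2.resize(b,(400,400))])[:,:,::-1])
E
```

```text
time: 15.95
position: [0.5201, 0.2874, 0.2147]
tool_rot: [0.377, 3.119, 0.0]
ft_force: [-0.3, -0.3, 0.2]
grip_width: 0.959
t 15.95 pos [0.5201 0.2874 0.2147] yaw 76.2 tilt [ 0.  0. -1.] ft [-0.3 -0.3  0.2] grip 0.959
bay x 0.013740107816366354
```

View pics/c4.png

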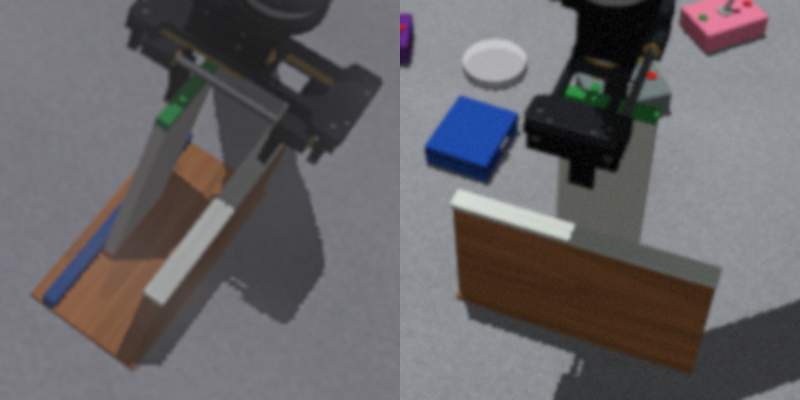

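Board is standing upright, resting by the strip-side finger. Close the jaws partly so the board can't fall far, then push it over to the wall.

```bash
python3 -m jog '[[[0.75,0,0,0,0],[0.5,0,0,0,0],[0.5,0,0,0,0],[0.5,0,0.2,0,0],[0.5,0,0.2,0,0],[0.5,0,0.2,0,0],[0.5,0,0.2,0,0],[0.5,0,0.2,0,0],[0.5,0,0.2,0,0],[0.5,0,0,0,0]]]' 10
python3 - <<'E'
from h import *
go()
p=np.array(get_state()['position'][:2]);print('bay x',(p-[.515,.2745])@[.237,.972])
grab('scene');grab('side')
a=load('scene')['im'][200:380,380:560];b=load('side')['im'][230:470,240:480]
cv2.imwrite('pics/c5.png',np.hstack([cv2.resize(a,(400,400)),cv2.resize(b,(400,400))])[:,:,::-1])
E
```

```text
time: 17.3
position: [0.5314, 0.3343, 0.2145]
tool_rot: [-0.376, -3.119, 0.0]
ft_force: [-0.5, -0.7, 0.2]
grip_width: 0.502
t 17.3 pos [0.5314 0.3343 0.2145] yaw 76.3 tilt [-0. -0. -1.] ft [-0.5 -0.7  0.2] grip 0.502
bay x 0.06203184488739763
```

View pics/c5.png

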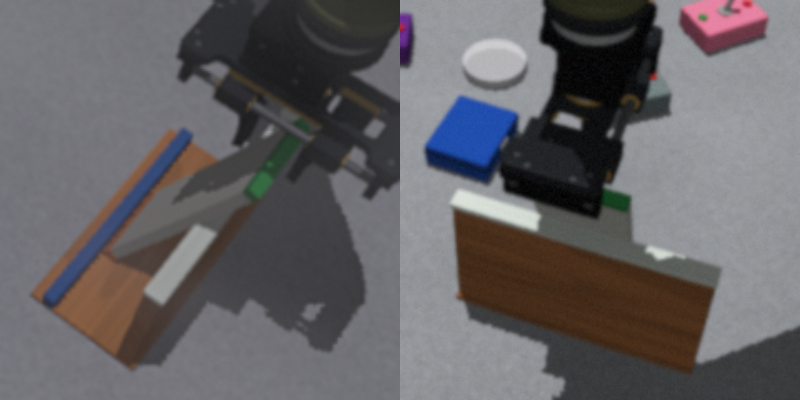

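```bash
python3 -m jog '[[[0.5,0,0.1,0,0],[0.5,0,0.1,0,0],[0.5,0,0,0,0]]]';python3 -m jog '[[[0.5,0,0.05,0,0],[0.5,0,0,0,0]]]';python3 -m jog '[[[0.5,0,0.05,0,0],[0.5,0,0,0,0]]]'
python3 - <<'E'
from h import *
p=np.array(get_state()['position'][:2]);print('bay x',(p-[.515,.2745])@[.237,.972])
E
```

```text
time: 17.77
position: [0.5333, 0.3418, 0.2147]
tool_rot: [-0.376, -3.119, -0.0]
ft_force: [0.0, 0.5, 0.1]
grip_width: 0.498
time: 18.02
position: [0.5339, 0.3434, 0.2147]
tool_rot: [-0.377, -3.119, -0.0]
ft_force: [0.2, -1.0, 1.0]
grip_width: 0.502
time: 18.27
position: [0.5344, 0.3454, 0.2148]
tool_rot: [0.377, 3.119, 0.0]
ft_force: [-0.4, -0.3, -1.4]
grip_width: 0.498
bay x 0.07353515056528447
```

```bash
python3 -m jog '[[[0.8,0,0,0,0],[0.9,0,0,0,0],[0.9,0,0,0,0],[0.9,0,0,-0.5,0],[0.9,0,0,-1,0],[0.9,0,0,-1,0],[0.9,0,0,-1,0],[0.9,-0.8,-1,0,0],[0.9,-0.8,-1,0,0],[0.9,-0.8,-1,0,0]]]'
python3 -m jog '[[[0.5,-0.8,-1,0,0],[0.3,-0.8,-1,0,0],[0,-0.5,-1,0,0],[0,0,-1,0,0],[0,0,-1,0,0],[0,0,-0.5,0,0],[0,0,0,0,0]]]'
python3 - <<'E'
from h import *
go()
grab('scene');grab('side');grab('wrist')
a=load('scene')['im'][225:375,380:530];b=load('side')['im'][230:470,240:480]
cv2.imwrite('pics/c6.png',np.hstack([cv2.resize(a,(400,400)),cv2.resize(b,(400,400))])[:,:,::-1])
b0=np.array([.515,.2745]);ex=np.array([.237,.972]);ey=np.array([-ex[1],ex[0]])
for n in('scene','side'):
    c=load(n);h=cv2.cvtColor(c['im'],cv2.COLOR_RGB2HSV)
    for k,lo,hi in(('green',(45,90,30),(80,255,255)),('orange',(0,150,60),(14,255,255))):
        m=cv2.inRange(h,lo,hi);v,u=np.nonzero(m);P=bydepth(c,np.c_[u,v]);q=np.c_[(P[:,:2]-b0)@ex,(P[:,:2]-b0)@ey,P[:,2]]
        s=(abs(q[:,0])<.12)&(abs(q[:,1])<.13)&(q[:,2]>(.15 if k=='green' else .008))&(q[:,2]<(.3 if k=='green' else .05));q=q[s]
        if len(q): print(n,k,len(q),q.min(0).round(3),np.median(q,0).round(3),q.max(0).round(3))
E
```

```text
time: 19.52
position: [0.5996, 0.2045, 0.355]
tool_rot: [0.377, 3.118, 0.001]
ft_force: [0.2, 0.2, -0.1]
grip_width: 0.902
time: 20.4
position: [0.628, -0.0291, 0.3553]
tool_rot: [0.381, 3.118, 0.001]
ft_force: [0.4, 0.2, 0.0]
grip_width: 0.188
t 20.4 pos [ 0.628  -0.0291  0.3553] yaw 76.1 tilt [ 0.001  0.    -1.   ] ft [0.4 0.2 0. ] grip 0.188
scene green 254 [ 0.065 -0.049  0.244] [ 0.071 -0.004  0.25 ] [0.077 0.041 0.254]
side green 642 [ 0.062 -0.049  0.238] [ 0.073 -0.001  0.249] [0.079 0.042 0.253]
side orange 1312 [ 0.055 -0.125  0.008] [0.059 0.024 0.03 ] [0.062 0.125 0.05 ]
```

View pics/c6.png

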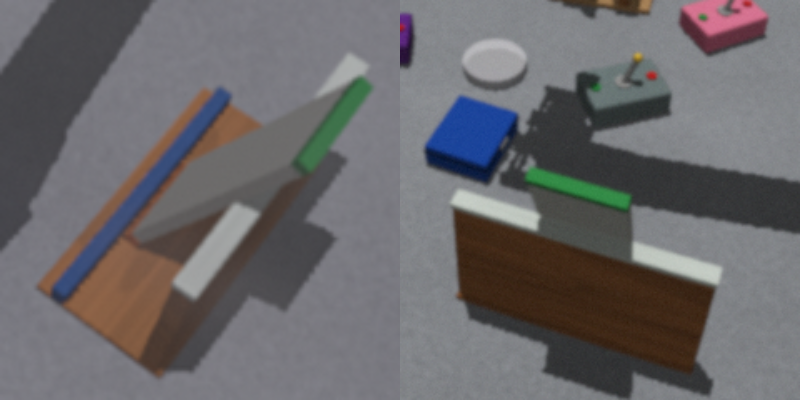

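```bash
cat > m.py <<'E'
from h import *
b0=np.array([.515,.2745]);ex=np.array([.237,.972]);ey=np.array([-ex[1],ex[0]])
def face():
    c=load('scene');v,u=np.mgrid[225:375,380:560];P=bydepth(c,np.c_[u.ravel(),v.ravel()])
    q=np.c_[(P[:,:2]-b0)@ex,(P[:,:2]-b0)@ey,P[:,2]]
    s=(abs(q[:,1])<.035)&(q[:,2]>.035)&(q[:,2]<.235)&(q[:,0]<.035+(q[:,2]-.15)*.45)
    q=q[s];A=np.polyfit(q[:,2],q[:,0],1)
    for _ in range(3):
        k=abs(q[:,0]-np.polyval(A,q[:,2]))<.006;A=np.polyfit(q[k,2],q[k,0],1)
    th=np.arctan(A[0]);z=.006+.012*np.sin(th)
    print(k.sum(),'lean',th.round(3),'upper face at foot x',np.polyval(A,z).round(4),'at z=.2147',np.polyval(A,.2147).round(4),'res',np.std(q[k,0]-np.polyval(A,q[k,2])).round(4))
if __name__=='__main__':face()
E
python3 m.py
python3 - <<'E'
from m import *
c=load('scene')
for px in [(430.6,313)]:
  P=onz(c,[px],.01)[0];print((P[:2]-b0)@ex,(P[:2]-b0)@ey)
c=load('scene');h=cv2.cvtColor(c['im'],cv2.COLOR_RGB2HSV);v,u=np.nonzero(cv2.inRange(h,(105,130,40),(125,255,255)));P=bydepth(c,np.c_[u,v]);q=np.c_[(P[:,:2]-b0)@ex,(P[:,:2]-b0)@ey,P[:,2]]
q=q[(abs(q[:,0]+.04)<.012)&(abs(q[:,1])<.13)];print('strip',np.percentile(q,[2,50,98],axis=0).round(4))
E
```

```text
806 lean 0.385 upper face at foot x -0.0311 at z=.2147 0.0517 res 0.0006
-0.02329520290937666 -0.039218749638760146
strip [[-0.0454 -0.1255  0.0186]
 [-0.0406  0.0309  0.0221]
 [-0.0354  0.1209  0.0257]]
```

The board leans at 0.385 rad, but its foot is about 4 mm short of the strip. I'll nudge its top from the strip side; pivoting on the wall edge, that drives the foot into the strip.

```bash
python3 - <<'E'
from m import *
f=lambda x,z:(*(b0+x*ex-.004*ey),z)
go(f(0,.355),f(0,.215),f(.036,.215))
E
```

```text
t 20.55 pos [ 0.6286 -0.0252  0.3544] yaw 76.4 tilt [-0.     0.001 -1.   ] ft [-0.6  0.6  0.2] grip 0.061
 to [0.5189 0.2736 0.355 ] units [ 4.42  6.61 -0.01] turn 0
 to [0.5189 0.2736 0.215 ] units [-0.  -0.   3.5] turn 0
 to [0.5274 0.3085 0.215 ] units [-0.   0.9  0. ] turn 0
```

```bash
python3 -m jog '[[[0,0.6,0.9,0,0],[0,0.6,0.95,0,0],[0,0.6,0.95,0,0],[0,0.6,0.95,0,0],[0,0.6,0.95,0,0],[0,0.7,0.95,0,0],[0,0.7,0.95,0,0],[0,0,0,0.9,0],[0,0,0,0.9,0],[0,0,0,0.9,0]]]'
python3 -m jog '[[[0,0,0,0.8,0],[0,0,0.3,0,0],[0,0,0.3,0,0],[0,0,0.15,0,0],[0,0,0,0,0]]]'
python3 -m jog '[[[0,0,0.1,0,0],[0,0,0,0,0]]]'
python3 -m jog '[[[0,0,0.1,0,0],[0,0,0,0,0]]]'
python3 -c "
from m import *
p=np.array(get_state()['position'][:2]);print('bay x',(p-b0)@ex,(p-b0)@ey)"
```

```text
time: 21.8
position: [0.5192, 0.2729, 0.2454]
tool_rot: [-0.372, -3.119, -0.001]
ft_force: [-0.4, 0.7, 0.3]
grip_width: 0.006
time: 22.42
position: [0.5278, 0.3008, 0.2157]
tool_rot: [0.375, 3.118, 0.002]
ft_force: [0.5, 0.4, -0.4]
grip_width: 0.004
time: 22.68
position: [0.5284, 0.3036, 0.215]
tool_rot: [0.377, 3.119, 0.001]
ft_force: [-0.0, 0.9, -0.6]
grip_width: 0.006
time: 22.92
position: [0.5291, 0.3077, 0.2147]
tool_rot: [-0.377, -3.119, -0.0]
ft_force: [0.6, -0.1, 1.0]
grip_width: 0.007
bay x 0.035640380688794875 -0.005879053289164611
```

```bash
python3 -m jog '[[[0,0,0.1,0,0],[0,0,0,0,0]]]'
python3 -m jog '[[[0,0,0.06,0,0],[0,0,0,0,0],[0,0,0,0,0]]]'
python3 - <<'E'
from m import *
p=np.array(get_state()['position'][:2]);print('bay x',(p-b0)@ex)
grab('scene');face()
E
```

```text
time: 23.18
position: [0.5301, 0.3117, 0.2147]
tool_rot: [-0.377, -3.119, -0.0]
ft_force: [0.5, 0.1, 0.6]
grip_width: 0.004
time: 23.55
position: [0.5308, 0.3135, 0.2148]
tool_rot: [0.378, 3.119, -0.0]
ft_force: [0.4, 0.6, 0.2]
grip_width: 0.008
bay x 0.04168865189898732
760 lean 0.386 upper face at foot x -0.0313 at z=.2147 0.0517 res 0.0006
```

```bash
for i in 1; do python3 -m jog '[[[0,0,0.08,0,0],[0,0,0,0,0]]]' | grep force
python3 -m jog '[[[0,0,0.08,0,0],[0,0,0,0,0]]]' | grep force
python3 -m jog '[[[0,0,0.06,0,0],[0,0,0,0,0]]]' | grep force; done
python3 - <<'E'
from m import *
p=np.array(get_state()['position'][:2]);print('bay x',(p-b0)@ex)
grab('scene');face()
E
```

```text
ft_force: [0.2, -0.8, 0.6]
ft_force: [-0.3, -0.7, -0.2]
ft_force: [0.0, -0.5, -0.1]
bay x 0.050785886535165185
705 lean 0.385 upper face at foot x -0.0311 at z=.2147 0.0517 res 0.0006
```

```bash
python3 -m jog '[[[0,0,0.07,0,0],[0,0,0,0,0]]]' | grep force
python3 -m jog '[[[0,0,0.07,0,0],[0,0,0,0,0]]]' | grep force
python3 - <<'E'
from m import *
p=np.array(get_state()['position'][:2]);print('bay x',(p-b0)@ex)
grab('scene','s9.png');face();grab('side')
a=load('scene')['im'][225:375,380:530];b=load('side')['im'][230:470,240:480]
cv2.imwrite('pics/c7.png',np.hstack([cv2.resize(a,(400,400)),cv2.resize(b,(400,400))])[:,:,::-1])
E
```

```text
ft_force: [0.9, 0.2, -0.5]
ft_force: [0.0, -0.2, -0.1]
bay x 0.05633327968286665
760 lean 0.406 upper face at foot x -0.0347 at z=.2147 0.053 res 0.0006
```

View pics/c7.png

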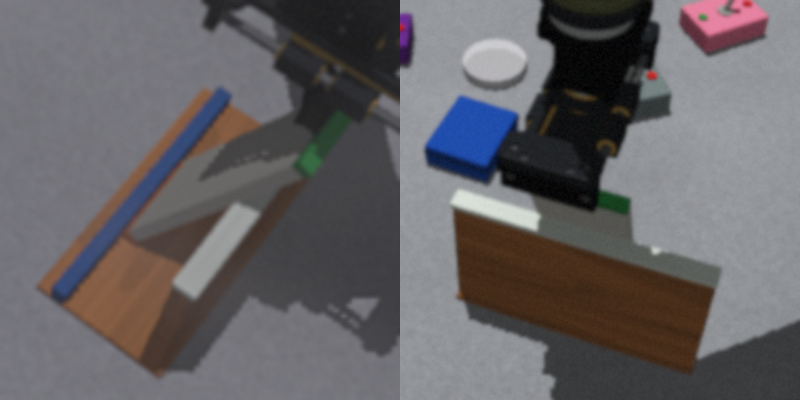

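The push worked: the lean is now 0.406 rad and the foot face is at −34.7 mm against the strip's −35 mm. One last small press to confirm the stop, then retreat.

```bash
python3 -m jog '[[[0,0,0.06,0,0],[0,0,0,0,0],[0,0,0,0,0]]]' | grep force
python3 -m jog '[[[0,0,-0.3,0,0],[0,0,-0.6,0,0],[0,0,0,-1,0],[0,0,0,-1,0],[0,0,0,-1,0],[0,-0.7,-1,0,0],[0,-0.7,-1,0,0],[0,-0.7,-1,0,0],[0,-0.7,-1,0,0],[0,-0.7,-1,0,0]]]'
python3 -m jog '[[[0,0,-1,0,0],[0,0,-1,0,0],[0,0,-1,0,0],[0,0,0,0,0]]]'
python3 - <<'E'
from m import *
grab('scene');face();grab('side')
for n in('scene','side'):
    c=load(n);h=cv2.cvtColor(c['im'],cv2.COLOR_RGB2HSV)
    for k,lo,hi in(('green',(45,110,40),(80,255,255)),('yellow',(18,90,90),(32,255,255)),('red',(0,150,110),(6,255,255))):
        N,_,s,ce=cv2.connectedComponentsWithStats(cv2.inRange(h,lo,hi))
        for i in range(1,N):
            P=bydepth(c,[ce[i]])[0]
            if s[i,4]>3 and .4<P[0]<.6 and -.1<P[1]<.05: print(n,k,s[i,4],P.round(4))
c0=np.array([.490,-.0255]);a=np.radians(24.5);e=np.array([np.cos(a),np.sin(a)])
go((*(c0-.055*e),.2,24.5))
E
```

```text
ft_force: [-2.2, -4.4, 2.3]
time: 26.62
position: [0.6151, 0.066, 0.3351]
tool_rot: [0.376, 3.117, 0.003]
ft_force: [0.6, 0.2, 0.0]
grip_width: 0.006
time: 27.12
position: [0.585, -0.0542, 0.3357]
tool_rot: [0.388, 3.115, 0.0]
ft_force: [-0.4, 0.3, -0.3]
grip_width: 0.005
866 lean 0.406 upper face at foot x -0.0346 at z=.2147 0.053 res 0.0006
scene yellow 20 [ 0.4774 -0.0312  0.0788]
side green 18 [ 0.5282 -0.0091  0.0379]
side yellow 24 [ 0.477  -0.0279  0.0794]
side red 14 [ 0.4553 -0.0392  0.0396]
t 27.23 pos [ 0.5859 -0.0491  0.3351] yaw 76.2 tilt [ 0.001  0.002 -1.   ] ft [0.2 0.5 0.2] grip -0.001
 to [ 0.44   -0.0483  0.2    24.5   ] units [ 3.55 -0.86  3.37] turn 10.33
```

```bash
python3 -m jog '[[[0,0.9,-0.2,0.2,0],[0,0.9,-0.2,0.4,0],[0,0.9,-0.2,0.4,0],[0,0.8,-0.2,0.4,0],[0,0,0,0.4,1],[0,0,0,0,1],[0,0,0,0,1],[0,0,0,0,1],[0,0,0,0,1],[0,0,0,0,1]]]'
python3 -m jog '[[[0,0,0,0,1],[0,0,0,0,1],[0,0,0,0,1],[0,0,0,0,1],[0,0,0,0,0.3],[0,0,0,0,0]]]'
python3 - <<'E'
from m import *
c0=np.array([.4908,-.0248]);a=np.radians(24);e=np.array([np.cos(a),np.sin(a)])
go((*(c0-.055*e),.2,24),(*(c0-.055*e),.062),(*(c0-.012*e),.062))
E
```

```text
time: 28.48
position: [0.4426, -0.0452, 0.2628]
tool_rot: [1.172, 2.914, 0.001]
ft_force: [0.7, 0.5, 1.0]
grip_width: 0.004
time: 29.22
position: [0.4424, -0.0462, 0.2628]
tool_rot: [1.692, 2.647, 0.0]
ft_force: [-0.9, 0.4, -0.2]
grip_width: 0.004
t 29.23 pos [ 0.4424 -0.0462  0.2628] yaw 24.8 tilt [ 0.  0. -1.] ft [-0.9  0.4 -0.2] grip 0.004
 to [ 0.4406 -0.0472  0.2    24.    ] units [-0.   -0.05  1.57] turn 0.17
 to [ 0.4406 -0.0472  0.062 ] units [-0.   -0.    3.45] turn 0
 to [ 0.4798 -0.0297  0.062 ] units [-0.02  1.07  0.  ] turn 0
```

```bash
python3 -m jog '[[[0,0,-0.05,0.9,0],[0,0,0,0.9,0],[0,0,0,0.9,0],[0,0,0,0.9,0],[0,0,0,0.9,0],[0,0,0,0.5,0],[0,0,0,0,0],[0,0,0.2,0,0],[0,0,0.2,0,0],[0,0,0,0,0]]]'
python3 -m jog '[[[0,0,0.2,0,0],[0,0,0.2,0,0],[0,0,0.2,0,0],[0,0,0,0,0]]]'
cat > t.py <<'E'
from m import *
c0=np.array([.4908,-.0248]);a=np.radians(24);e=np.array([np.cos(a),np.sin(a)])
s=get_state();print('box x of TCP',(np.array(s['position'][:2])-c0)@e,s['position'][2])
for n in('scene','side'):
    grab(n);c=load(n);h=cv2.cvtColor(c['im'],cv2.COLOR_RGB2HSV)
    N,_,s,ce=cv2.connectedComponentsWithStats(cv2.inRange(h,(18,90,70),(32,255,255)))
    for i in range(1,N):
        P=bydepth(c,[ce[i]])[0]
        if s[i,4]>2 and .4<P[0]<.6 and -.1<P[1]<.05: print(n,s[i,4],P.round(4),'box x',(P[:2]-c0)@e)
E
python3 t.py
```

```text
time: 30.48
position: [0.4564, -0.0406, 0.0636]
tool_rot: [1.693, 2.645, 0.001]
ft_force: [0.9, -0.1, 0.2]
grip_width: 0.007
time: 30.98
position: [0.4773, -0.0307, 0.0627]
tool_rot: [1.694, 2.645, -0.0]
ft_force: [-0.0, -0.8, 0.4]
grip_width: 0.003
box x of TCP -0.014734030232621882 0.0627192425089694
side 3 [ 0.4024 -0.0068  0.5458] box x -0.07343127415595715
side 8 [ 0.4243 -0.0179  0.5352] box x -0.05799669178175065
side 3 [ 0.4315 -0.0241  0.5332] box x -0.053883418761311495
side 5 [ 0.4172 -0.0102  0.5393] box x -0.06134690132800827
side 3 [ 0.445  -0.0315  0.5262] box x -0.044604462720719384
side 3 [ 0.4589 -0.0269  0.5165] box x -0.029961483882953496
side 3 [ 0.4844 -0.0237  0.5001] box x -0.005382805795877413
side 3 [ 0.492  -0.0224  0.4971] box x 0.002023367725551643
side 3 [0.4832 0.0056 0.506 ] box x 0.00540678588813055
side 8 [ 0.5241 -0.029   0.1891] box x 0.02872326230189109
side 18 [ 0.4773 -0.0265  0.079 ] box x -0.01304088615536588
```

```bash
python3 - <<'E'
from h import *
a=load('scene')['im'][205:275,300:390];b=load('side')['im'][235:305,335:425]
cv2.imwrite('pics/c8.png',np.hstack([cv2.resize(a,(400,311),interpolation=2),cv2.resize(b,(400,311),interpolation=2)])[:,:,::-1])
E
```

```text
(no output)
```

View pics/c8.png

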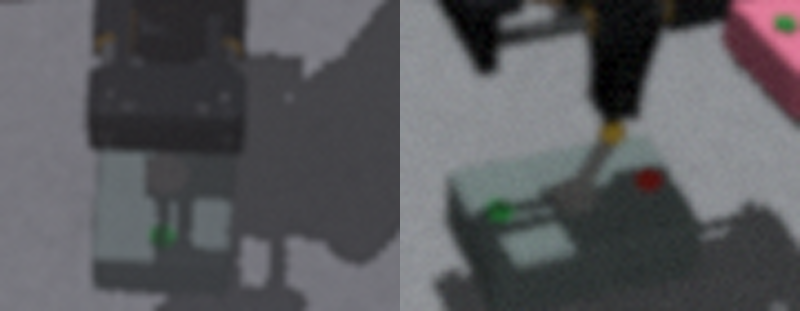

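```bash
python3 - <<'E'
from m import *
s=get_state();p=np.array(s['position'])
for n,o in(('side',(335,235)),('scene',(300,205))):
    c=load(n);T=np.linalg.inv(c['T'])
    for q in (p,p+[0,0,.02],np.array([.4755,-.0315,.0747])):
        x=T[:3,:3]@q+T[:3,3];u,_=cv2.projectPoints(x.reshape(1,3),np.zeros(3),np.zeros(3),c['K'],np.array([float(c['k1']),0,0,0]));print(n,q.round(3),((u.ravel()-o)*400/90).round(0))
c=load('side')
for r in (80,95,105,112,118): print(r,[bydepth(c,[(335+x*90/400,235+r*90/400)])[0].round(3).tolist() for x in (600,612,622)])
E
```

```text
side [ 0.477 -0.031  0.063] [208. 150.]
side [ 0.477 -0.031  0.083] [212. 120.]
side [ 0.476 -0.032  0.075] [212. 132.]
scene [ 0.477 -0.031  0.063] [165. 124.]
scene [ 0.477 -0.031  0.083] [166. 102.]
scene [ 0.476 -0.032  0.075] [166. 109.]
80 [[0.255, -0.188, 0.001], [0.247, -0.191, -0.0], [0.241, -0.193, -0.001]]
95 [[0.256, -0.176, 0.001], [0.248, -0.181, -0.003], [0.243, -0.179, -0.001]]
105 [[0.256, -0.169, -0.001], [0.249, -0.171, -0.002], [0.243, -0.174, -0.003]]
112 [[0.257, -0.165, -0.003], [0.25, -0.165, -0.002], [0.245, -0.165, -0.001]]
118 [[0.258, -0.158, -0.001], [0.251, -0.159, -0.001], [0.244, -0.163, -0.004]]
```

```bash
python3 - <<'E'
from h import *
c=load('side')
for r in (60,80,95,105,112,118,125): print(r,[bydepth(c,[(335+x*90/400,235+r*90/400)])[0].round(3).tolist() for x in (195,205,212,222,232)])
E
```

```text
60 [[0.488, -0.029, 0.121], [0.484, -0.016, 0.132], [0.48, -0.021, 0.128], [0.476, -0.021, 0.128], [0.471, -0.026, 0.125]]
80 [[0.487, -0.032, 0.106], [0.483, -0.018, 0.118], [0.48, -0.016, 0.12], [0.474, -0.023, 0.115], [0.47, -0.027, 0.112]]
95 [[0.486, -0.025, 0.102], [0.482, -0.016, 0.111], [0.478, -0.023, 0.105], [0.474, -0.022, 0.107], [0.469, -0.023, 0.106]]
105 [[0.486, -0.029, 0.093], [0.481, -0.017, 0.103], [0.478, -0.019, 0.103], [0.473, -0.025, 0.098], [0.468, -0.023, 0.1]]
112 [[0.48, -0.137, -0.003], [0.481, -0.018, 0.098], [0.478, -0.019, 0.097], [0.473, -0.02, 0.097], [0.468, -0.025, 0.094]]
118 [[0.48, -0.132, -0.004], [0.481, -0.019, 0.094], [0.477, -0.02, 0.093], [0.472, -0.025, 0.09], [0.467, -0.023, 0.092]]
125 [[0.48, -0.12, 0.002], [0.48, -0.031, 0.079], [0.476, -0.026, 0.084], [0.471, -0.032, 0.079], [0.46, -0.124, 0.001]]
```

The side view and depth show the shut fingertips actually end at z≈0.085, about 22 mm above the reported TCP. That puts them just above the yellow ball at crop (612,133). I'll back off, go lower and push again.

```bash
python3 -m jog '[[[0,0,-0.5,0,0],[0,0,-0.5,0,0],[0,0,0,0,0],[0,0,0,0.3,0],[0,0,0,0.25,0],[0,0,0,0,0]]]'
python3 -m jog '[[[0,0,0.2,0,0],[0,0,0.2,0,0],[0,0,0.2,0,0],[0,0,0.2,0,0],[0,0,0,0,0]]]'
python3 t.py | grep -v '0.5[0-9]*\]'
```

```text
time: 31.82
position: [0.4396, -0.0477, 0.0394]
tool_rot: [-1.694, -2.644, 0.003]
ft_force: [1.3, 0.4, -0.1]
grip_width: 0.005
time: 32.45
position: [0.4703, -0.034, 0.0408]
tool_rot: [1.694, 2.645, 0.0]
ft_force: [0.5, -0.6, -0.6]
grip_width: 0.01
box x of TCP -0.022486017602403627 0.04083995278689126
side 5 [ 0.4089 -0.0193  0.521 ] box x -0.07260321088032338
side 3 [ 0.4319 -0.0299  0.51  ] box x -0.055836638375349565
side 4 [ 0.4566 -0.0327  0.4941] box x -0.03450123608027873
side 3 [ 0.4493 -0.0184  0.4972] box x -0.035337114080726095
side 5 [ 0.4794 -0.0506  0.4757] box x -0.02090890632898698
side 9 [ 0.4535 -0.0056  0.4954] box x -0.026323790278361625
side 15 [ 0.4712 -0.0338  0.4766] box x -0.021590703987937825
side 3 [ 0.4896 -0.037   0.4725] box x -0.006068288305189157
side 5 [ 0.4965 -0.008   0.4734] box x 0.011983449743740545
side 3 [0.4871 0.0027 0.4792] box x 0.007769539081946457
side 22 [ 0.4862 -0.0236  0.0807] box x -0.0036978769491712196
```

```bash
python3 -m jog '[[[0,0,0.12,0,0],[0,0,0.12,0,0],[0,0,0,0,0],[0,0,0,0,0]]]'
python3 t.py | grep -v ' 0.[45][0-9 ]*\]'
```

```text
time: 33.05
position: [0.4782, -0.0304, 0.0407]
tool_rot: [-1.695, -2.645, 0.0]
ft_force: [0.5, -0.4, 0.1]
grip_width: 0.008
box x of TCP -0.013796897515471099 0.0407137778599393
side 3 [ 4.624e-01 -1.000e-04  4.957e-01] box x -0.01585538114085641
side 7 [ 0.5252 -0.0319  0.1642] box x 0.028563009776272887
side 21 [ 0.5066 -0.015   0.0776] box x 0.01839586799490328
```

Toggle snapped over to +x. Back away, rise and check everything.

```bash
python3 -m jog '[[[0,0,-0.4,0,0],[0,0,-0.4,0,0],[0,0,0,-0.8,0],[0,0,0,-1,0],[0,0,0,-1,0],[0,0,0,-1,0],[0,0,0,-1,0],[0,0,0,-1,0],[0,0,0,-0.5,0],[0,0,0,0,0]]]'
python3 -m jog '[[[0,0.5,-0.2,0,0],[0,0,0,0,0],[0,0,0,0,0]]]'
python3 - <<'E'
import t
from m import *
face()
cv2.imwrite('pics/s_end.png',load('scene')['im'][:,:,::-1])
b=load('side');a=load('scene')
cv2.imwrite('pics/end.png',np.hstack([cv2.resize(a['im'][120:390,170:530],(400,300)),cv2.resize(b['im'][110:470,190:460],(300,400))[:300]])[:,:,::-1])
h=cv2.cvtColor(b['im'],cv2.COLOR_RGB2HSV);N,_,s,ce=cv2.connectedComponentsWithStats(cv2.inRange(h,(105,130,40),(125,255,255)))
for i in range(1,N):
    if s[i,4]>1500: print('slidebox',s[i].tolist(),ce[i])
N,_,s,ce=cv2.connectedComponentsWithStats(cv2.inRange(h,(45,110,40),(80,255,255)))
for i in range(1,N):
    if s[i,4]>50: print('green',bydepth(b,[ce[i]])[0].round(3))
go()
E
```

```text
time: 34.4
position: [0.4491, -0.0445, 0.2939]
tool_rot: [1.695, 2.643, 0.004]
ft_force: [-0.2, 1.3, -0.5]
grip_width: 0.001
time: 34.78
position: [0.4332, -0.0296, 0.2919]
tool_rot: [-1.695, -2.644, 0.001]
ft_force: [-0.3, 0.0, -0.3]
grip_width: 0.005
box x of TCP -0.05459026356368232 0.291912478229292
scene 5 [ 0.4765 -0.0427  0.411 ] box x -0.020306055261141473
scene 3 [0.452  0.0148 0.4103] box x -0.01937750537313467
scene 18 [ 0.5079 -0.0176  0.0803] box x 0.01851616388824756
side 11 [ 0.4778 -0.0268  0.418 ] box x -0.012713944156234025
side 3 [0.449  0.0037 0.4182] box x -0.026584778544687358
side 4 [ 0.4422 -0.0007  0.4173] box x -0.034640903477975944
side 26 [ 0.5066 -0.0143  0.0793] box x 0.018699691383078983
850 lean 0.407 upper face at foot x -0.0348 at z=.2147 0.053 res 0.0006
slidebox [256, 288, 54, 51, 1775] [282.26140845 312.46760563]
green [ 0.568 -0.277  0.271]
green [0.534 0.346 0.246]
t 34.88 pos [ 0.4335 -0.0296  0.2923] yaw 24.6 tilt [-0.001 -0.    -1.   ] ft [0.8 0.  0.2] grip 0.009
```

View pics/end.png

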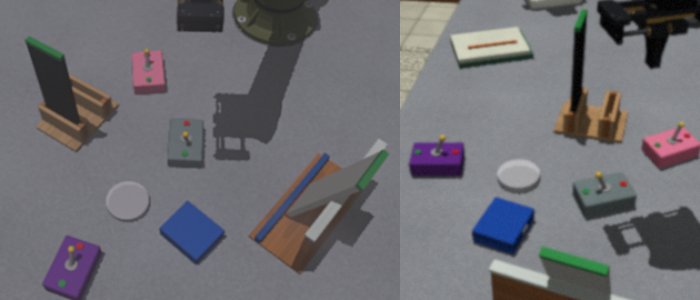

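The picture shows the dark board still in its slot at (52,80) and the white board leaning in the bay at (340,190). The toggle at (186,138) leans to the green side, and the dish (128,200) and slide box (192,230) look where they were. Handing in.

```bash
python3 -c "
from bench import job
print(job.close_job())"
```

```text
the job is handed in; nothing more can be done
None
```

I took the white board out of the stand, stood it foot down in the bay, tipped it onto the low wall and let go. Then I flipped the grey lamp's toggle to its green (on) side and handed the job in at about 35 s.

**Last checks**
- **White board:** it leans at 0.407 rad with its foot face at −34.8 mm, against the strip's inner face at −35 mm. The fit stayed the same after I backed away.
- **Toggle:** the ball tip is at about +18 mm on the green side in both views.
- **Other things:** the dark board's measured position is unchanged and the slide box is at the same pixels. I checked the petri dish by eye only. The arm is clear of everything.

**What went wrong on the way**
- **Foot short of the strip:** after the first release the foot stood about 4 mm off the strip. I nudged the top of the board until the foot seated, and a last small press met about 5 N of resistance.
- **First toggle push missed:** it passed over the ball because the shut fingertips looked to be about 22 mm above the reported TCP. I redid it lower and it worked.

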